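Take the lens off the camera and lay it in the lens rest

ROBOT

A 6-joint arm with a two-finger parallel gripper is mounted at the origin on the work surface. World frame = base frame: x ahead of the robot, y to its left, z up, the work surface at z = 0. Lengths are in m, angles in rad, forces in N, time in s.
With the tool pointing down it reaches from about 0.275 to 0.75 m from the base axis. Payload 10.2 kg.
Tool frame: the origin (TCP) lies between the finger pads; the fingertips stand 14 mm ahead of it and the grasp point (between the pads) lies 5 mm behind it; z points along the fingers, y is the direction in which the jaws open and shut (so a half turn about z gives the same grasp; the last joint's range is limited). The gripper opens to 85 mm and grips with 20 to 120 N. Pads are 22 mm wide; open, the fingers measure 114 mm over their backs; the gripper's body (76 mm by 85 mm) begins 54 mm behind the grasp point. The pads swing forward as they close: fully open they stand 13 mm farther back than shut.
Start: joints at [0.885, 0.313, 1.498, -0, 1.331, -0.223], TCP at [0.234, 0.47, 0.245] pointing down, gripper open.
Joint ranges: [-2.94, 2.94], [-0.97, 2.17], [0.19, 2.56], [-1.23, 4.37], [0.02, 3.11], [-2.88, 2.88]. Speed limits (rad/s): [2.39, 2.39, 3.01, 3.14, 3.14, 3.14].

INTERFACE

Orientations are given as a unit quaternion [w, x, y, z].
In Python, from rig import r gives the robot as it stands. Calls block until the motion is done:
- r.move_to(position, orientation): joint-space move of the TCP to a pose.
- r.movel(position, rot=None, speed=0.15): straight line of the TCP; rot=None keeps the orientation; speed is the mean speed in m/s.
- r.goto_joints(angles): joint-space move.
- r.gripper_to(opening, effort=None): opening from 0.0 (shut) to 1.0 (fully open); effort is the grip in N (None keeps the last); returns when the fingers have stopped.
- r.hold(seconds).
- r.ik(position, orientation): joint angles nearest the present ones, or None.
- r.get_state(): the state.
- r.grab_frame(name): name is "scene" or "top"; returns a dict with "frame" (420x560x3 uint8, red, green, blue), "K" (3x3 intrinsics, pixels), "position" and "attitude" of the camera in the world. Camera axes: x right, y down, z forward; pixel columns grow to the right and rows downward; lengths in m; the calibration is good to about 2 mm. A picture is of the moment at which its call begins. There is no depth.
A pose or a line that the arm cannot do raises r.PlanningError and nothing moves.
- r.finish_job(): hands the job in, once; it reports no verdict.
The state is a dict: "clock": time; "qpos": joint angles; "joint_velocities": joint speeds; "effort": joint torques, N m; "position": TCP position; "ee_rot": TCP orientation; "ft_force": force on the tool from outside, world axes, zero at the start; "torque": the same for the moment, N m; "opening": opening from 0.0 (shut) to 1.0 (fully open).
Only numpy, scipy, OpenCV 4.12 (cv2) and the standard library are available. Lean on these libraries where they do the work, as an engineer would, in place of code of your own. Each camera call takes 0.05 s, during which the arm holds its last target.

TASK

The camera is clamped on its back with its lens pointing up. Press its lens release right down, turn the lens a quarter turn anticlockwise (seen from above), lift it off, stand it upright on the blue mat and let go; then take it with a fresh hold and lay it on its side in both supports of the padded lens rest, and leave it lying there. Never drop the lens, and do not disturb the dish, the cap, the tester or the screwdriver.

Things in the scene. Friction and masses are not known exactly. Their poses are not given: they have to be found in the camera images.
- mat: teal-blue silicone work mat, fixed, 460 (x) by 860 (y) by 3 thick; origin at the centre of its underside, which is at the height of the work surface, so its top is 3 above its origin. All the other things stand on it.
- camera: black camera on its back in a low grey bench vice, fixed. Origin on the lens mount's axis at the vice's underside (on the mat); z up. Black front face 56 up, hand grip (-x end) 62 up. Camera and vice span x -88 to +74 (vice knob to +96), y -46 to +59. +x points from the mount's axis to the release button, +y to the white index dot on the mount ring.
- release (a joint): travel (m) of the lens release, a round silver button 13 in diameter beside the mount: 0 up (lens locked), 0.007 fully down. Pressed vertically down it resists with about 3 N all the way; it has no return spring and stays down with the catch withdrawn, so the hand is free to turn the lens. Only fully down does its pin clear the lens.
- release_top (a point): centre of the button's top face, 48 from the mount's axis along the camera's +x, 66 above the camera's origin (6 above the mount face) when up and 59 when down.
- lens: black lens, loose, 0.22 to 0.37 kg, locked on the camera at the start. Origin: centre of the rim of its tail (rear end); z along its axis to the front glass; +x to the white index dots on its side and front rim. Locked, its +x points along the camera's +x; free to lift, along the camera's +y. Total length 65.5; it stands upright on its tail. On the camera its origin is 50.5 above the camera's.
- lens_mid (a point): point on the lens's axis halfway along the barrel, 37.5 from the lens's origin, near the mass centre; the place to hold it. Barrel 58 in diameter, 56 long (from 9.5 to 65.5). Behind it the silver tail, 32 in diameter, 9.5 long, with two lugs reaching 22 from the axis.
- lens_rest: lens rest, fixed: wooden base 74 (x) by 76 (y) by 8 high with two dark padded V supports 17 either side of the middle along y, each 10 thick, 28 to either side in x, at most 29 high. Origin: centre of its underside (on the mat). The lens lies with its barrel in both Vs, axis horizontal along the rest's y, front glass to either end.
- rest_axis (a point): where the lens's lens_mid lies when the lens lies in the rest: above the middle of the rest, 43 above its origin (29, the barrel's radius, above the lowest line of the barrel). Axes as the rest's.
- screw_dish: bystander: small round steel dish of screws, 72 in diameter, 18 high, loose; origin at the centre of its underside.
- body_cap: bystander: dark grey camera body cap lying flat, a disc 62 in diameter, 12 high, loose; origin at the centre of its underside.
- tester: bystander: tan hand-held tester lying flat, 66 (x) by 112 (y) by 30 high, loose; origin at the centre of its underside.
- screwdriver: bystander: small red-handled screwdriver lying along its x, 142 long, 16 thick, loose; origin under the handle's axis, near the front end of the handle.
- mount_face (a point): centre of the face of the camera's silver lens mount ring (66 outside, bore 49), 60 above the camera's origin; axes as the camera's. Two tabs inside hold the lens's lugs down (1.5 play up, about 1.5 sideways) until the lens has turned 90 degrees anticlockwise seen from above, to a stop 2 to 5 degrees farther on; there it lifts straight off, and within 8 degrees either side.
Mind the look-alikes: they are no part of the job. What is meant by the lens_rest is not pink, and is the larger of those in its own colour.

How it is judged:
On the way, in this order (a step that is already met when the one before it is completed fails the run):
1. the lens release is pressed right down while the lens sits on the camera (value of joint release above 0.006 m and z of lens in the frame of camera below 0.054 m), for 0.1 s.
2. the lens, still in its mount, is turned a quarter turn so that the index dots meet (angle between the x axis of lens and the y axis of camera, either way round below 0.3 rad and horizontal distance between lens and camera below 0.006 m and z of lens in the frame of camera below 0.056 m), for 0.05 s.
3. the lens is lifted off and stands upright on the mat, let go (angle between lens's own z axis and vertical below 0.1 rad and z of lens in the frame of mat below 0.006 m and x of lens in the frame of mat between -0.23 and 0.23 m and y of lens in the frame of mat between -0.43 and 0.43 m and contact force between the fingers and lens below 0.1 N), for 0.2 s.
At the end, for the whole second after the job is handed in: the lens lies still on its side in both V supports of the rest, the middle of its barrel within 12 mm of the rest's own point and its axis within 7 degrees of the rest's y axis, let go (distance between lens_mid and rest_axis below 0.012 m and angle between the z axis of lens and the y axis of lens_rest, either way round below 0.12 rad and linear speed of lens below 0.02 m/s and contact force between the arm and lens below 0.1 N); the robot touches nothing.
It fails at once if the lens is dropped (falls free faster than 0.6 m/s, about 18 mm) (linear speed of lens above 0.6 m/s and contact force between the fingers and lens below 0.1 N).
It fails at once if the screw dish is moved more than 20 mm (distance of screw_dish from where it was at the start of the episode above 0.02 m).
It fails at once if the body cap is moved more than 20 mm (distance of body_cap from where it was at the start of the episode above 0.02 m).
It fails at once if the tester is moved more than 20 mm (distance of tester from where it was at the start of the episode above 0.02 m).
It fails at once if the screwdriver is moved more than 20 mm (distance of screwdriver from where it was at the start of the episode above 0.02 m).
It also fails if it takes over 62 s, if anything falls off the work surface, if the arm or the gripper's body presses on something with over 40 N, if the wrist force passes 120 N, or if a joint passes its speed limit or range.

## Working session

There is one attempt and no reset: what is moved stays moved. The work goes in short steps, each a Python script; the robot and the scene stay as the last script left them, time stands still between calls to the robot, and variables do not carry over. Pictures are saved under pics/ and viewed, and the job is handed in when it is done.

```bash
ls; mkdir -p pics
python3 - <<'E'
from rig import r
import cv2,numpy as np
np.set_printoptions(precision=4,suppress=True)
for n in("scene","top"):
    f=r.grab_frame(n); cv2.imwrite(f"pics/{n}0.png",f["frame"][:,:,::-1]); print(n,f["K"],f["position"],f["attitude"])
print(r.get_state())
E
```

```text
pics
scene [[513.559    0.     287.746 ]
 [  0.     513.559  205.8428]
 [  0.       0.       1.    ]] [1.3202 0.0579 0.7027] [-0.2892  0.5975  0.6745 -0.3232]
top [[497.8136   0.     281.2472]
 [  0.     497.8136 202.7076]
 [  0.       0.       1.    ]] [ 0.3884 -0.0226  1.131 ] [-0.0513  0.7144 -0.6959  0.0527]
{'clock': 0.1, 'qpos': array([ 0.8846,  0.3134,  1.4983,  0.    ,  1.331 , -0.2234]), 'joint_velocities': array([-0.0004, -0.0006, -0.0011,  0.0002,  0.0001,  0.0006]), 'effort': array([  0.003 , -41.2901, -26.0139,  -0.0001,   0.0031,  -0.0001]), 'position': array([0.2343, 0.4696, 0.2448]), 'ee_rot': array([-0.0002,  0.2294,  0.9733, -0.0005]), 'ft_force': array([-0.8598,  0.5126,  1.1739]), 'torque': array([ 0.0405, -0.0453, -0.0134]), 'opening': 0.9999219993766001}
```

View pics/scene0.png

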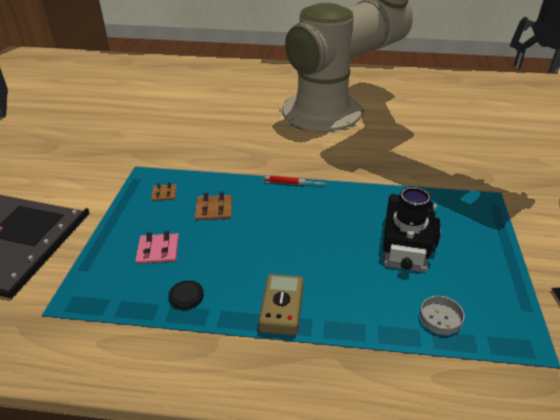

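View pics/top0.png

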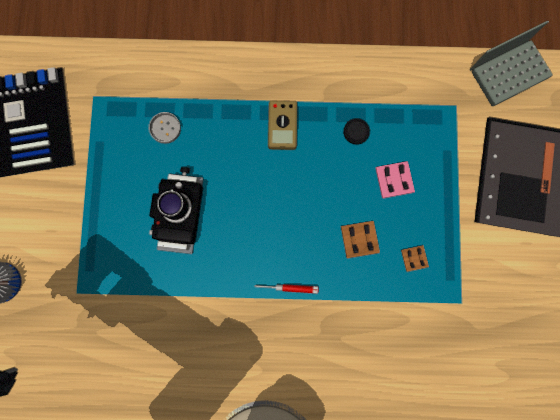

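Scene shot: arm at the back, the camera with its lens at about (413,225), three rests on the left. The rest candidates in the top view are large orange (360,240), small orange (415,258) and pink (395,180). By the description it is the large orange one. I'll check it and the camera in close crops.

Run:
```python
import cv2
t=cv2.imread("pics/top0.png");s=cv2.imread("pics/scene0.png")
a=cv2.resize(t[160:260,140:220],(480,600),interpolation=cv2.INTER_CUBIC) #x6
cv2.imwrite("pics/c_cam.png",a)
cv2.imwrite("pics/c_rest.png",cv2.resize(t[155:280,330:440],None,fx=4.8,fy=4.8,interpolation=cv2.INTER_CUBIC))
cv2.imwrite("pics/c_cams.png",cv2.resize(s[175:275,370:450],(480,600),interpolation=cv2.INTER_CUBIC))
```

```text
(no output)
```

View pics/c_cam.png

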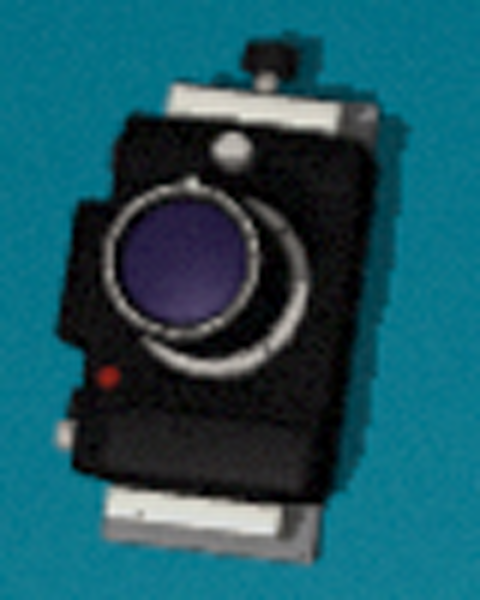

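View pics/c_rest.png

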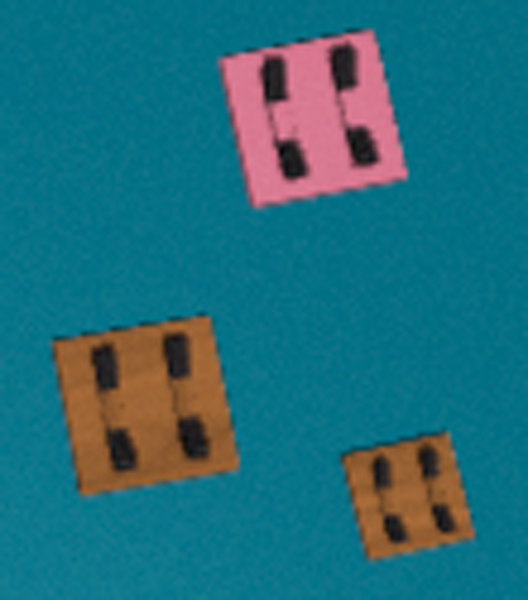

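View pics/c_cams.png

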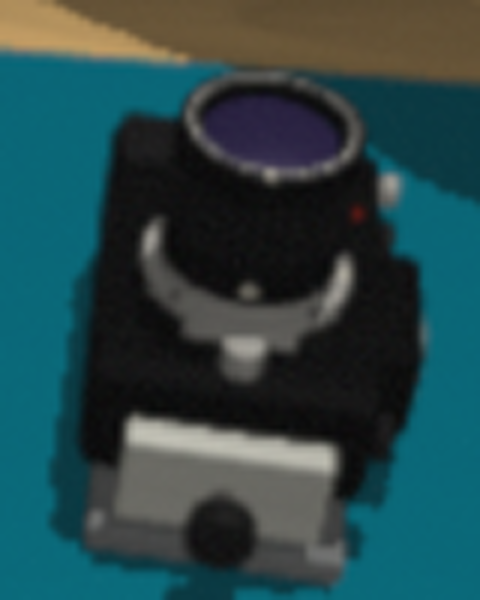

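```bash
cat > h.py <<'E'
from rig import r
import cv2,numpy as np,json
from scipy.spatial.transform import Rotation as R
from scipy.optimize import least_squares
np.set_printoptions(precision=4,suppress=True)
def q2R(q): return R.from_quat([q[1],q[2],q[3],q[0]])
def cal(n,_c={}):
    if n not in _c:
        f=r.grab_frame(n); _c[n]=dict(K=np.array(f["K"]),p=np.array(f["position"]),R=q2R(f["attitude"]).as_matrix(),f=f["frame"])
    return _c[n]
def proj(c,P):
    X=(np.atleast_2d(P)-c["p"])@c["R"]; u=X@c["K"].T; return u[:,:2]/u[:,2:]
def ray(c,uv,z):
    d=c["R"]@np.linalg.solve(c["K"],[uv[0],uv[1],1.]); return c["p"]+d*(z-c["p"][2])/d[2]
def quat(yaw,flip=True):
    # tool down, tool y axis (jaw) at angle yaw in world
    y=np.array([np.cos(yaw),np.sin(yaw),0]);z=np.array([0,0,-1.]);x=np.cross(y,z)
    return rq(np.c_[x,y,z])
def rq(M):
    q=R.from_matrix(M).as_quat(); return [q[3],q[0],q[1],q[2]]
E
cat > m.py <<'E'
from h import *
T,S=cal("top"),cal("scene")
cr=lambda U,V,u0,v0,s:np.array([u0+(U+.5)/s-.5,v0+(V+.5)/s-.5])
obs=[(T,"rim",cr(182,259,140,160,6)),(T,"btn",cr(232,149,140,160,6)),(S,"rim",cr(272,125,370,175,6)),(S,"btn",cr(243,345,370,175,6))]
loc={"rim":[0,0,.116],"btn":[.048,0,.066]}
def wp(p,l): c,s=np.cos(p[2]),np.sin(p[2]); l=np.atleast_2d(l); return np.c_[p[0]+c*l[:,0]-s*l[:,1],p[1]+s*l[:,0]+c*l[:,1],l[:,2]+.003]
f=lambda p:np.concatenate([proj(c,wp(p,loc[k]))[0]-o for c,k,o in obs])
s=least_squares(f,[.45,.25,0]);print("cam",s.x,np.degrees(s.x[2]),s.fun)
cam=s.x
ro=[cr(U,V,330,155,4.8) for U,V in[(53,340),(210,316),(240,468),(80,495)]]
P=np.array([ray(T,o,.011) for o in ro]);print(P,np.linalg.norm(P-np.roll(P,-1,0),axis=1))
rl=np.array([[.037,.038,.008],[.037,-.038,.008],[-.037,-.038,.008],[-.037,.038,.008]])
f=lambda p:(proj(T,wp(p,rl))-np.array(ro)).ravel()
s=least_squares(f,[*P.mean(0)[:2],0]);print("rest",s.x,np.degrees(s.x[2]),s.fun);rest=s.x
for n,uv,z in[("dish",(165,128),.021),("cap",(356.5,131),.015),("tester",(283,126),.033),("sd",(300,288),.011),("sdtip",(256,286),.011)]:
    print(n,ray(T,uv,z))
json.dump(dict(cam=list(cam),rest=list(rest)),open("poses.json","w"))
a=np.linspace(0,2*np.pi,60);C=np.c_[np.cos(a),np.sin(a),0*a]
for c,n in((T,"top"),(S,"scene")):
    im=cv2.resize(c["f"][:,:,::-1].copy(),None,fx=6,fy=6,interpolation=cv2.INTER_CUBIC)
    def pl(P,col): cv2.polylines(im,[np.int32((proj(c,P)+.5)*6)],True,col,1)
    pl(wp(cam,C*.029+[0,0,.116]),(0,255,0));pl(wp(cam,C*.033+[0,0,.06]),(0,255,255));pl(wp(cam,C*.0065+[.048,0,.066]),(0,0,255))
    pl(wp(rest,rl),(0,255,0))
    for y in(.017,-.017):pl(wp(rest,[[.028,y-.005,.029],[.028,y+.005,.029],[-.028,y+.005,.029],[-.028,y-.005,.029]]),(255,255,0))
    for nm,p in(("cam",cam),("rest",rest)):
        u=np.int32(proj(c,[p[0],p[1],.03])[0]*6);h=300 if nm=="cam" else 220
        cv2.imwrite(f"pics/ov_{n}_{nm}.png",im[max(0,u[1]-h):u[1]+h,max(0,u[0]-h):u[0]+h])
i=np.hstack([cv2.resize(cv2.imread(f"pics/ov_{n}_cam.png"),(400,400)) for n in("top","scene")])
cv2.imwrite("pics/ovc.png",i)
i=np.hstack([cv2.resize(cv2.imread(f"pics/ov_{n}_rest.png"),(400,400)) for n in("top","scene")])
cv2.imwrite("pics/ovr.png",i)
E
python3 m.py
```

```text
cam [ 0.5327  0.2059 -0.093 ] -5.329257358349479 [-0.0417 -0.1202 -0.0065 -0.1521 -0.0293 -0.1585  0.0086 -0.2084]
[[ 0.5062 -0.1582  0.011 ]
 [ 0.5195 -0.2322  0.011 ]
 [ 0.4484 -0.2462  0.011 ]
 [ 0.4339 -0.1715  0.011 ]] [0.0752 0.0724 0.0761 0.0735]
rest [ 0.4771 -0.202   0.1859] 10.653733595412167 [-0.1823 -0.0773  0.1334 -0.3899  0.0222  0.329   0.0267  0.1276]
dish [0.7199 0.2495 0.021 ]
cap [ 0.7265 -0.1927  0.015 ]
tester [ 0.7283 -0.0221  0.033 ]
sd [ 0.3645 -0.0692  0.011 ]
sdtip [0.3663 0.0285 0.011 ]
```

View pics/ovc.png

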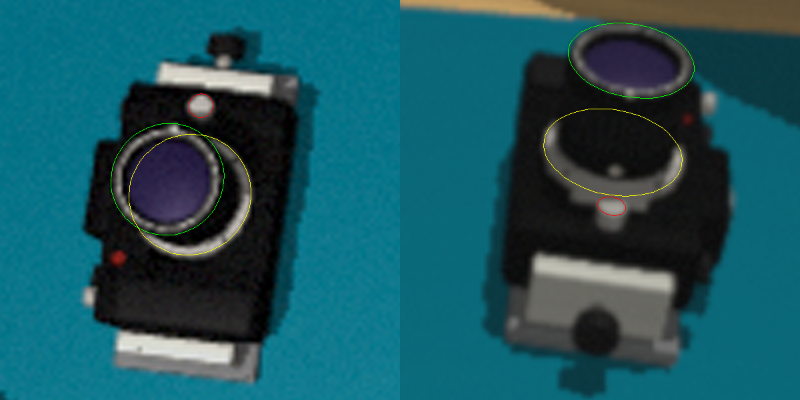

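View pics/ovr.png

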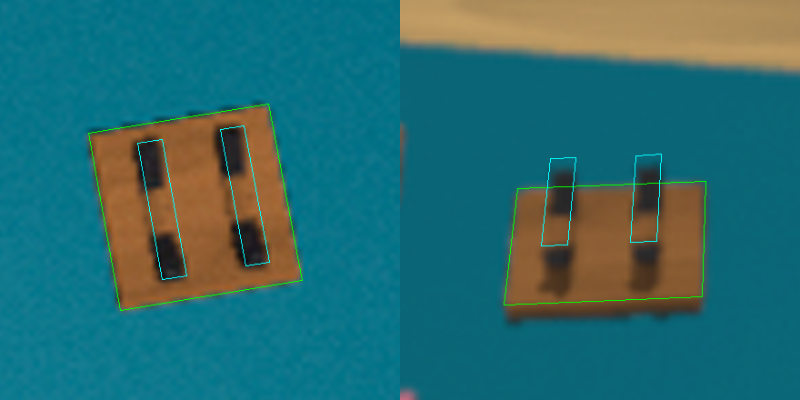

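Run:
```python
from h import *
d=json.load(open("poses.json"));cam=np.array(d["cam"]);rest=np.array(d["rest"])
c=np.array([np.cos(cam[2]),np.sin(cam[2])])
b=cam[:2]+.049*c;print("btn",b)
for s in(90,-90):
    print("press",s,r.ik([*b,.12],quat(cam[2]+np.radians(s))))
for a in range(-180,181,30):
    q=r.ik([cam[0],cam[1],.094],quat(np.radians(a)+cam[2])); print(a,None if q is None else np.array(q))
print(r.get_state()["ee_rot"],quat(0))
# tilt search
def tilt(h,a,side): # tool z = h*sin a - z cos a ; jaw horizontal perpendicular to h
    hh=np.array([np.cos(h),np.sin(h),0]);z=hh*np.sin(a)-np.array([0,0,np.cos(a)])
    y=side*np.array([-np.sin(h),np.cos(h),0]);return rq(np.c_[np.cross(y,z),y,z])
for al in(40,50,60):
    for e in(0,1):
        hd=rest[2]+np.pi/2+e*np.pi
        for side in(1,-1):
            q=r.ik([rest[0],rest[1],.047],tilt(hd,-np.radians(90-al),side))
            print("place",al,e,side,None if q is None else np.array(q))
    for hd in range(-180,180,45):
        for side in(1,-1):
            q=r.ik([.53,0,.042],tilt(np.radians(hd),np.radians(al),side))
            if q is not None: print("  pick",al,hd,side,np.array(q))
```

```text
btn [0.5814 0.2014]
press 90 [ 0.1433  0.6238  1.3628 -0.      1.155  -1.3345]
press -90 [ 0.1433  0.6238  1.3628 -0.      1.155   1.8071]
-180 None
-150 [ 0.1638  0.5694  1.5346 -0.      1.0375  2.8748]
-120 [ 0.1638  0.5694  1.5346 -0.      1.0375  2.3512]
-90 [ 0.1638  0.5694  1.5346 -0.      1.0375  1.8276]
-60 [ 0.1638  0.5694  1.5346 -0.      1.0375  1.304 ]
-30 [ 0.1638  0.5694  1.5346 -0.      1.0375  0.7804]
0 [ 0.1638  0.5694  1.5346 -0.      1.0375  0.2568]
30 [ 0.1638  0.5694  1.5346 -0.      1.0375 -0.2667]
60 [ 0.1638  0.5694  1.5346 -0.      1.0375 -0.7903]
90 [ 0.1638  0.5694  1.5346 -0.      1.0375 -1.3139]
120 [ 0.1638  0.5694  1.5346 -0.      1.0375 -1.8375]
150 [ 0.1638  0.5694  1.5346 -0.      1.0375 -2.3611]
180 None
[-0.0002  0.2293  0.9733 -0.0003] [np.float64(0.0), np.float64(0.7071067811865475), np.float64(0.7071067811865475), np.float64(0.0)]
place 40 0 1 None
place 40 0 -1 None
place 40 1 1 [-0.8268  0.8871  1.3504  0.4206  1.6843 -1.1386]
place 40 1 -1 [-0.8268  0.8871  1.3504  0.4206  1.6843  2.003 ]
  pick 40 -180 1 [-0.1706  0.9333  1.1708 -0.1107  1.7
[... 2526 characters left out ...]
[ 0.17    0.8507  1.5863 -1.099   1.2807 -2.3   ]
  pick 60 -45 1 [0.0811 0.6748 2.0671 4.2585 0.8247 1.1551]
  pick 60 -45 -1 [ 0.0811  0.6748  2.0671  4.2585  0.8247 -1.9865]
  pick 60 0 1 [-0.3707  0.6163  2.3133  2.7115  0.8517  1.6723]
  pick 60 0 -1 [-0.3707  0.6163  2.3133  2.7115  0.8517 -1.4693]
  pick 60 45 1 [-0.6566  0.6748  2.0671  1.464   1.0427  2.0339]
  pick 60 45 -1 [-0.6566  0.6748  2.0671  1.464   1.0427 -1.1077]
  pick 60 90 1 [-0.5812  0.8507  1.5863  0.8122  1.4978  2.1447]
  pick 60 90 -1 [-0.5812  0.8507  1.5863  0.8122  1.4978 -0.9969]
  pick 60 135 1 [-0.3831  1.0453  1.1327  0.3735  1.9489  1.9241]
  pick 60 135 -1 [-0.3831  1.0453  1.1327  0.3735  1.9489 -1.2175]
```

```bash
cat >> h.py <<'E'
d=json.load(open("poses.json"));cam=np.array(d["cam"]);rest=np.array(d["rest"])
cx=np.array([np.cos(cam[2]),np.sin(cam[2])]);btn=cam[:2]+.0495*cx
def tilt(h,a,side):
    hh=np.array([np.cos(h),np.sin(h),0]);z=hh*np.sin(a)-np.array([0,0,np.cos(a)])
    y=side*np.array([-np.sin(h),np.cos(h),0]);return rq(np.c_[np.cross(y,z),y,z])
def st(l=""):
    s=r.get_state();print(l,"t%.2f"%s["clock"],"p",s["position"],"F",s["ft_force"],"T",s["torque"],"op %.3f"%s["opening"]);return s
def shot(n,names=("top","scene"),at=None,sc=4,hw=50):
    o=[]
    for k in names:
        f=r.grab_frame(k);im=f["frame"][:,:,::-1]
        if at is not None:
            c=dict(K=np.array(f["K"]),p=np.array(f["position"]),R=q2R(f["attitude"]).as_matrix())
            u=np.int32(proj(c,at)[0]);u=np.clip(u,[hw,hw],[560-hw,420-hw]);im=cv2.resize(im[u[1]-hw:u[1]+hw,u[0]-hw:u[0]+hw],(400,400),interpolation=cv2.INTER_CUBIC)
            print(k,"crop origin",u-hw,"scale",400/(2*hw))
        o.append(im)
    cv2.imwrite(f"pics/{n}.png",np.hstack(o) if len(o)>1 and at is not None else o[0])
E
python3 - <<'E'
from h import *
r.gripper_to(0.0,30)
Q=quat(cam[2]+np.pi/2)
r.move_to([*btn,.2],Q); st("above")
r.movel([*btn,.095],speed=.1); st()
shot("p1",at=[*btn,.07])
E
```

```text
above t2.59 p [0.5815 0.2022 0.2002] F [ 0.3355 -0.5704  1.2348] T [-0.004   0.0047  0.0062] op -0.001
 t3.79 p [0.5823 0.2014 0.0957] F [0.179  0.1302 0.4503] T [-0.0237  0.0111 -0.0203] op 0.001
top crop origin [128 133] scale 4.0
scene crop origin [360 181] scale 4.0
```

View pics/p1.png

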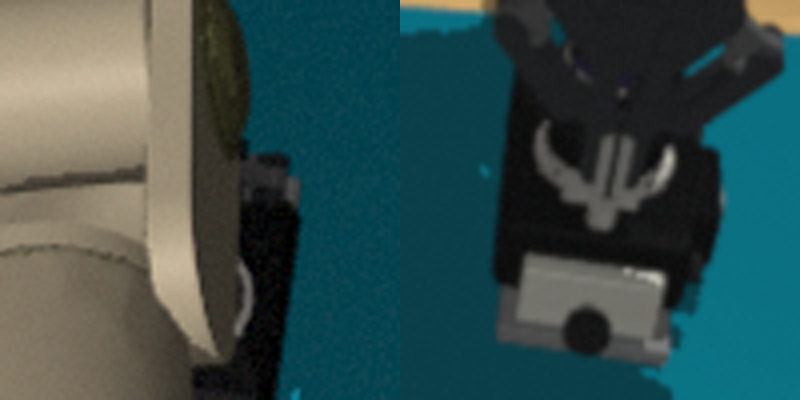

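Scene crop: the shut fingers stand centred just over the button at crop (603,205). The top view is hidden by the arm. Pressing now in small steps, watching the force.

Run:
```python
from h import *
for z in(.086,.084,.082,.080,.078,.077,.076,.0755,.075,.0745):
    r.movel([*btn,z],speed=.02); r.hold(.05); s=st("%.4f"%z)
    if s["ft_force"][2]>12: break
r.hold(.1)
shot("p2",names=("scene","scene"),at=[*btn,.07],hw=40)
```

```text
0.0860 t4.54 p [0.582  0.2014 0.0861] F [-0.1373 -0.2299  0.4011] T [-0.0312 -0.026   0.0143] op -0.001
0.0840 t4.84 p [0.5819 0.2014 0.084 ] F [ 0.4687 -0.2698 -0.3803] T [-0.0325 -0.0197  0.0008] op 0.003
0.0820 t5.14 p [0.582  0.2013 0.082 ] F [ 0.4541 -0.3879  0.7845] T [ 0.0604 -0.0561 -0.0316] op 0.004
0.0800 t5.44 p [0.5819 0.2013 0.0799] F [ 0.6636 -0.1726  1.6599] T [ 0.0388 -0.0448  0.0402] op -0.000
0.0780 t5.74 p [0.5819 0.2013 0.0778] F [-0.7444  1.1444  0.3935] T [-0.0032 -0.0898 -0.0204] op -0.002
0.0770 t6.04 p [0.5819 0.2013 0.0769] F [-0.4347  0.5044  1.242 ] T [-0.066   0.0659  0.0319] op -0.000
0.0760 t6.34 p [0.5819 0.2013 0.0761] F [-1.7488 -0.2574  3.5405] T [-0.1011  0.1873  0.0359] op -0.002
0.0755 t6.64 p [0.5819 0.2013 0.0761] F [-3.1361 -0.728   7.3211] T [-0.1468  0.5951 -0.0067] op 0.001
0.0750 t6.94 p [0.582  0.2013 0.076 ] F [-4.9845 -0.8068 10.821 ] T [-0.1732  0.8072  0.0257] op 0.004
0.0745 t7.24 p [0.582  0.2014 0.076 ] F [-6.7289 -0.6867 14.2834] T [-0.2244  1.2139  0.0244] op -0.003
scene crop origin [370 191] scale 5.0
scene crop origin [370 191] scale 5.0
```

View pics/p2.png

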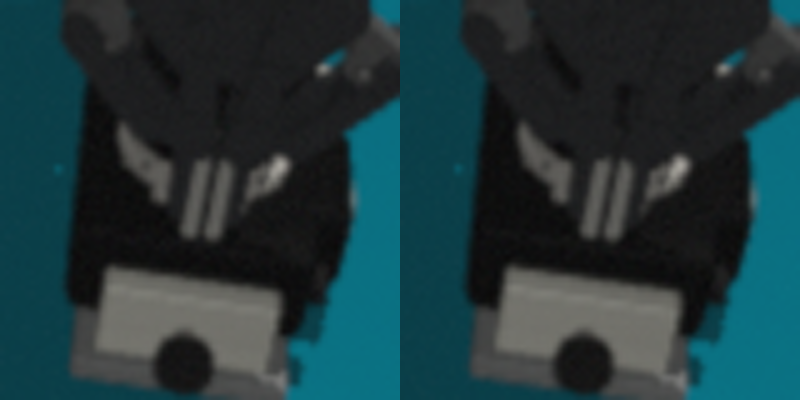

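Run:
```python
from h import *
r.movel([*btn,.2],speed=.15)
r.move_to([*(cam[:2]-[.2,-.12]),.25],quat(cam[2]+np.pi/2)); st()
shot("p3",at=[*btn,.06],hw=40)
```

```text
t9.52 p [0.3336 0.3257 0.2497] F [-0.5589  0.1373  0.0325] T [ 0.0135 -0.0521 -0.0262] op -0.000
top crop origin [139 144] scale 5.0
scene crop origin [369 196] scale 5.0
```

View pics/p3.png

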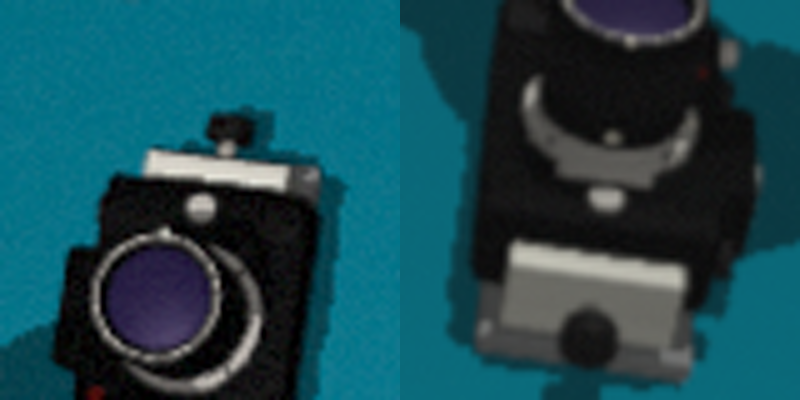

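The button now looks flat at (606,198) in the scene crop, with no side wall showing, and the hard stop matched 62 mm exactly. Next: grip the lens.

Run:
```python
from h import *
r.gripper_to(1.0)
Q=quat(cam[2]-np.pi/4)
r.move_to([*cam[:2],.2],Q)
r.movel([*cam[:2],.088],speed=.15); st("at")
r.gripper_to(.0,30); s=st("grip"); r.hold(.1); st()
print(s["qpos"])
shot("g1",at=[*cam[:2],.09],hw=50)
```

```text
at t13.04 p [0.5332 0.2061 0.0889] F [ 0.7708 -0.5987  0.2141] T [-0.0249  0.0117 -0.0292] op 0.999
grip t13.42 p [0.533  0.2061 0.0889] F [-2.655  -0.4368  7.4991] T [-0.0097  0.2567 -0.0322] op 0.671
 t13.52 p [0.533  0.2061 0.0889] F [-2.257   0.0814  6.5381] T [0.0026 0.2755 0.02  ] op 0.672
[0.1639 0.5764 1.5383 0.0001 1.0255 1.0422]
top crop origin [122 154] scale 4.0
scene crop origin [362 157] scale 4.0
```

View pics/g1.png

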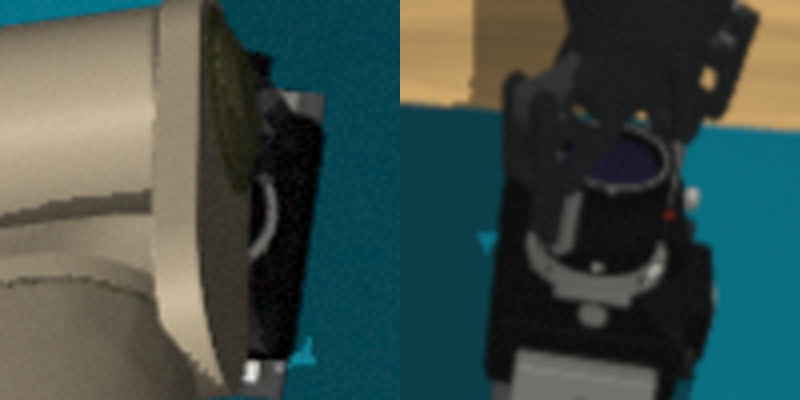

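Run:
```python
from h import *
r.gripper_to(0,60); st("grip60")
p=[*cam[:2],.0885]
for a in(5,15,30,45,60,75,85,90,92):
    r.movel(p,rot=quat(cam[2]-np.pi/4+np.radians(a)),speed=.05); s=st(a)
    if abs(s["torque"][2])>3 or np.linalg.norm(s["ft_force"])>50: print("stop");break
r.hold(.1); st()
shot("g2",names=("scene","scene"),at=[*cam[:2],.09],hw=40)
```

```text
grip60 t13.83 p [0.533  0.2061 0.0891] F [-2.8782  0.6364  7.9431] T [ 0.0106  0.3399 -0.0402] op 0.668
5 t14.08 p [0.5329 0.206  0.089 ] F [-0.6885 -0.2881  5.6066] T [0.0606 0.1018 0.0866] op 0.669
15 t14.41 p [0.5331 0.206  0.0891] F [-0.1762  1.0473  5.1189] T [0.0141 0.1314 0.0564] op 0.668
30 t14.82 p [0.5331 0.206  0.0891] F [ 0.2526 -0.0866  4.8842] T [0.0832 0.1138 0.1256] op 0.666
45 t15.22 p [0.5331 0.206  0.0891] F [-0.5681  1.1932  5.4428] T [0.0911 0.1242 0.1292] op 0.668
60 t15.63 p [0.5331 0.2061 0.0891] F [-0.4655 -0.068   5.0317] T [0.0811 0.1945 0.1112] op 0.663
75 t16.04 p [0.5331 0.206  0.0891] F [-0.2329  0.0676  5.2206] T [0.0727 0.127  0.1426] op 0.667
85 t16.37 p [0.5331 0.206  0.0891] F [-0.6615  0.2243  5.5361] T [0.0126 0.1614 0.1224] op 0.668
90 t16.62 p [0.533  0.206  0.0891] F [-1.0699 -0.843   5.7342] T [-0.0019  0.191   0.1829] op 0.667
92 t16.87 p [0.5326 0.2059 0.0891] F [-3.7856 -1.788   7.1125] T [-0.1435  0.496   0.0146] op 0.666
 t16.97 p [0.5325 0.2059 0.0891] F [-3.8066 -0.8927  7.7815] T [-0.1438  0.5088 -0.0039] op 0.669
scene crop origin [372 167] scale 5.0
scene crop origin [372 167] scale 5.0
```

View pics/g2.png

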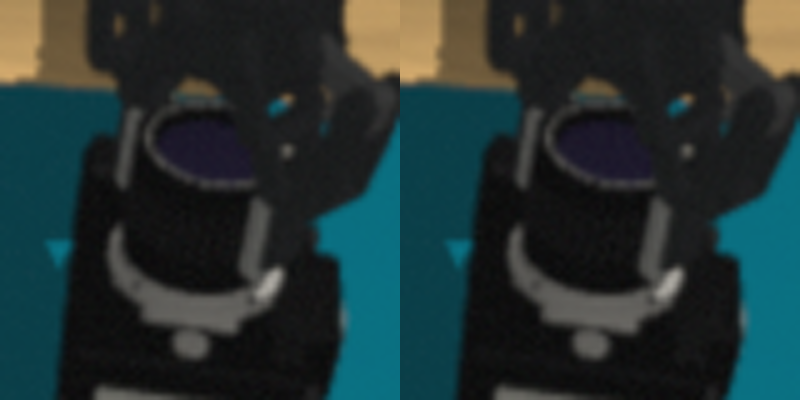

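The index dot has left the front (+x) side and shows at (285,150) on the +y side, so it turned about 90°. Easing back to 90.5° and lifting.

Run:
```python
from h import *
Q=quat(cam[2]-np.pi/4+np.radians(90.5))
r.movel([*cam[:2],.0885],rot=Q,speed=.05); st()
for z in(.091,.094,.1,.11):
    r.movel([*cam[:2],z],speed=.05); s=st(z)
    if s["ft_force"][2]<-12: print("STUCK");break
else:
    r.movel([*cam[:2],.19],speed=.15); st("up")
shot("l1",names=("scene","top"),at=[*cam[:2],.16],hw=60)
```

```text
t17.32 p [0.5327 0.206  0.0891] F [-2.3367 -0.1567  6.621 ] T [ 0.0489  0.3211 -0.1216] op 0.668
0.091 t17.57 p [0.5324 0.2059 0.0906] F [ 0.4641 -0.4885 -3.2213] T [ 0.0016 -0.0368 -0.0017] op 0.663
0.094 t17.82 p [0.5327 0.2059 0.094 ] F [ 0.2828 -0.3514 -3.2257] T [ 0.0195  0.0027 -0.0637] op 0.666
0.1 t18.08 p [0.5329 0.206  0.1005] F [-0.3168  0.1954 -3.2627] T [-0.0284 -0.0015 -0.0076] op 0.665
0.11 t18.43 p [0.5328 0.206  0.1104] F [-0.4733  0.5416 -3.5119] T [-0.0046 -0.0068 -0.0048] op 0.665
up t19.12 p [0.5322 0.2058 0.189 ] F [-1.4247 -0.7024 -4.3511] T [0.0306 0.058  0.015 ] op 0.664
scene crop origin [358 117] scale 3.3333333333333335
top crop origin [105 139] scale 3.3333333333333335
```

View pics/l1.png

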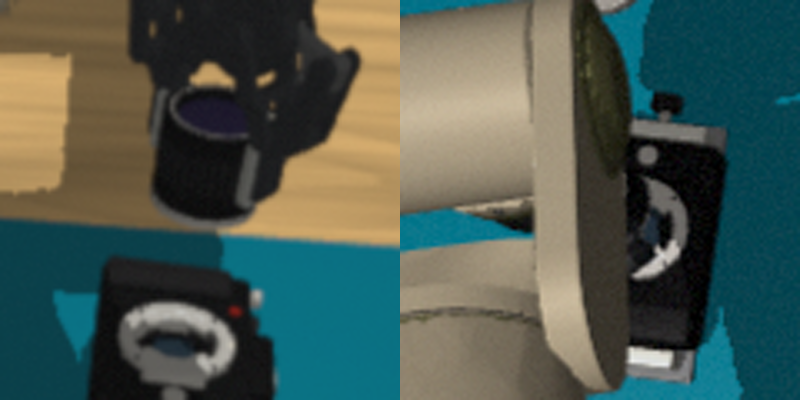

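The lens is off the mount and hangs upright (scene crop about (205,155)), with the bore empty below it. Standing it on the mat.

Run:
```python
from h import *
P=[.53,-.04]; Q=quat(cam[2]-np.pi/4+np.radians(90.5))
r.movel([*P,.19],rot=Q,speed=.2)
r.movel([*P,.05],speed=.12); st("low"); r.hold(.2); b=st()["ft_force"][2]
for z in np.arange(.044,.034,-.001):
    r.movel([*P,z],speed=.03); r.hold(.05); s=st("%.3f"%z)
    if s["ft_force"][2]-b>3: print("contact");break
shot("s1",names=("scene","scene"),at=[*P,.04],hw=50)
```

```text
low t21.92 p [ 0.5304 -0.0401  0.0506] F [-0.0157 -0.0058 -2.7509] T [-0.0314 -0.0208 -0.0346] op 0.664
 t22.12 p [ 0.5302 -0.0401  0.0504] F [ 0.1087  0.7559 -3.1722] T [ 0.0066  0.003  -0.0115] op 0.666
0.044 t22.52 p [ 0.53   -0.04    0.0439] F [-0.3042  0.7547 -3.3705] T [-0.0311 -0.0104  0.0132] op 0.667
0.043 t22.82 p [ 0.53  -0.04   0.043] F [-0.2721  0.2363 -2.5562] T [-0.0237  0.0315  0.0129] op 0.663
0.042 t23.12 p [ 0.53  -0.04   0.042] F [-0.2593  0.5428 -2.9619] T [-0.0369 -0.0327 -0.03  ] op 0.663
0.041 t23.42 p [ 0.53  -0.04   0.041] F [ 0.1541  0.6702 -4.0335] T [ 0.0045 -0.014  -0.0225] op 0.665
0.040 t23.72 p [ 0.53 -0.04  0.04] F [ 0.1419  0.2556 -3.367 ] T [0.0437 0.0359 0.033 ] op 0.665
0.039 t24.02 p [ 0.53  -0.04   0.039] F [-0.0143  0.7439 -2.7069] T [-0.0361  0.0121 -0.0001] op 0.668
0.038 t24.32 p [ 0.5302 -0.0401  0.0386] F [-3.4861  0.3977  5.2852] T [ 0.0333  0.5405 -0.0005] op 0.669
contact
scene crop origin [234 166] scale 4.0
scene crop origin [234 166] scale 4.0
```

View pics/s1.png

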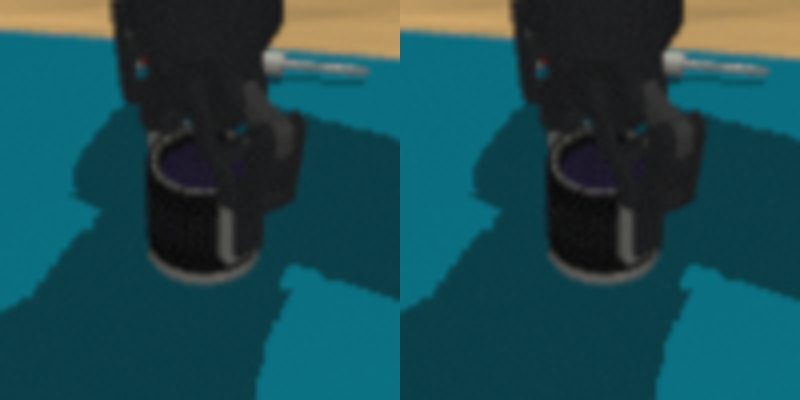

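Contact came at the predicted height (0.0386). Opening and backing off.

Run:
```python
from h import *
r.gripper_to(1.0); r.hold(.3); st()
P=[.53,-.04]
r.movel([*P,.17],speed=.15)
q=r.get_state()["qpos"];
r.move_to([.45,.2,.25],quat(cam[2]+np.pi/4)); st()
shot("s2",names=("scene","top"),at=[*P,.04],hw=40)
```

```text
t25.12 p [ 0.53  -0.04   0.038] F [-0.4732 -0.1403  0.7294] T [0.0219 0.0091 0.0363] op 0.997
 t27.18 p [0.4504 0.1992 0.2494] F [-0.0617 -1.0881  0.3228] T [ 0.0177 -0.0173 -0.028 ] op 0.999
scene crop origin [244 176] scale 5.0
top crop origin [248 171] scale 5.0
```

View pics/s2.png

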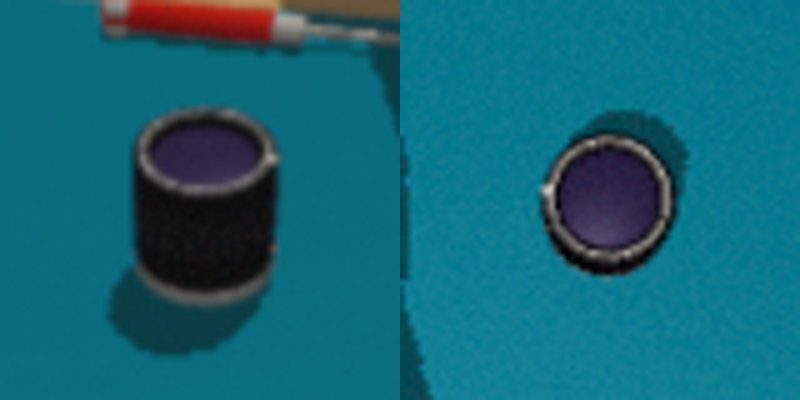

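The lens stands upright and free (top crop (608,199), scene crop (204,152)). Before the tilted re-grasp I'll measure its position and check where the pad tips sit when gripping 58 mm.

Run:
```python
from h import *
T,S=cal("top"),cal("scene")
u=np.array([248+208.5/5-.5,171+199.5/5-.5]);v=np.array([244+204.5/5-.5,176+152.5/5-.5])
print(ray(T,u,.0685),ray(S,v,.0685))
a=cam[2]+np.pi/4
for z in(.018,.0246,.03,.035):print(z,proj(S,[[.53+.029*np.cos(a)-.011*np.sin(a)*s,-.04+.029*np.sin(a)+.011*np.cos(a)*s,z] for s in(1,-1)]).ravel())
for al in(45,50,55,60):
  for hd in(-80,-90,-100,-110):
    Q=tilt(np.radians(hd),np.radians(al),1);M=q2R(Q).as_matrix()
    q=r.ik([.53,-.04,.0405],Q);q2=r.ik(np.array([.53,-.04,.0405])-.13*M[:,2],Q)
    print(al,hd,None if q is None else np.array(q),None if q2 is None else np.array(q2))
  q=r.ik([rest[0],rest[1],.047],tilt(rest[2]-np.pi/2,-np.radians(90-al),1));print("place",q)
```

```text
[ 0.5298 -0.0402  0.0685] [ 0.5321 -0.0405  0.0685]
0.018 [297.116  230.6763 287.9483 234.602 ]
0.0246 [297.1664 228.2058 287.9621 232.1247]
0.03 [297.2078 226.1698 287.9736 230.0829]
0.035 [297.2465 224.2726 287.9842 228.1803]
45 -80 [ 0.0234  0.6859  1.7587 -1.0815  0.9141  0.6414] [ 0.2032  0.545   1.6825 -0.8901  1.1422  0.5147]
45 -90 [ 0.0269  0.7271  1.6671 -0.9603  1.0406  0.6639] [ 0.1938  0.6216  1.5441 -0.8089  1.2834  0.5596]
45 -100 [ 0.0209  0.7687  1.5759 -0.8562  1.1637  0.7011] [ 0.1729  0.6965  1.4052 -0.7376  1.4197  0.6091]
45 -110 [ 0.0069  0.8094  1.4871 -0.7635  1.2818  0.7503] [ 0.143   0.7695  1.2675 -0.673   1.5514  0.6641]
place [-0.8146  0.8449  1.3875  0.3919  1.6059 -1.1305]
50 -80 [ 0.0513  0.7183  1.755  -1.1675  0.973   0.7318] [ 0.2451  0.5939  1.6769 -0.9675  1.1888  0.6055]
50 -90 [ 0.0535  0.7611  1.6559 -1.0325  1.0994  0.7334] [ 0.2315  0.6727  1.5271 -0.8746  1.3325  0.6268]
50 -100 [ 0.0455  0.8045  1.5573 -0.9186  1.2244  0.7532] [ 0.2064  0.7506  1.3767 -0.796   1.4729  0.6566]
50 -110 [ 0.0292  0.8474  1.4612 -0.8187  1.3459  0.7878] [ 0.17
[... 281 characters left out ...]
0674  0.8421  1.5381 -0.9762  1.2872  0.7986] [ 0.2356  0.8069  1.347  -0.851   1.5276  0.6978]
55 -110 [ 0.049   0.8866  1.4354 -0.8709  1.4107  0.8197] [ 0.198   0.8867  1.1854 -0.7796  1.669   0.7188]
place [-0.7852  0.7637  1.4641  0.3323  1.4451 -1.1036]
60 -80 None [ 0.3147  0.7043  1.6557 -1.0985  1.2978  0.7607]
60 -90 [ 0.098   0.8359  1.6294 -1.1565  1.2271  0.8479] [ 0.2933  0.784   1.487  -0.9903  1.4397  0.7401]
60 -100 [ 0.0864  0.8813  1.5184 -1.0299  1.3515  0.8381] [ 0.2607  0.865   1.3164 -0.9032  1.5833  0.7333]
60 -110 [ 0.0661  0.9269  1.4098 -0.9207  1.4758  0.8466] [ 0.2198  0.9471  1.1441 -0.8311  1.7276  0.7377]
place [-0.768   0.7252  1.5031  0.3001  1.3629 -1.0838]
```

Both views put the lens at (0.530,-0.040), which agrees with the hand. The tips sit about 14 mm ahead of the TCP, as assumed. Fresh hold with the tool tilted 52°.

Run:
```python
from h import *
Q=tilt(np.radians(-100),np.radians(52),1);z=q2R(Q).as_matrix()[:,2]
p=np.array([.5302,-.0402,.0405])+.002*z
r.move_to(p-.14*z,Q); st("pre")
r.movel(p-.07*z,speed=.1)
shot("f0",at=[.53,-.04,.05],hw=60)
r.movel(p,speed=.08); st("at")
shot("f1",at=[.53,-.04,.05],hw=60)
```

```text
pre t28.48 p [0.5492 0.0669 0.126 ] F [-0.4358 -0.5894 -0.012 ] T [ 0.3778 -0.0792 -0.0142] op 0.999
top crop origin [228 151] scale 3.3333333333333335
scene crop origin [224 152] scale 3.3333333333333335
at t30.45 p [ 0.5302 -0.0415  0.0395] F [-0.5098 -0.2342 -0.3604] T [ 0.353  -0.0137  0.0262] op 1.001
top crop origin [228 151] scale 3.3333333333333335
scene crop origin [224 152] scale 3.3333333333333335
```

View pics/f1.png

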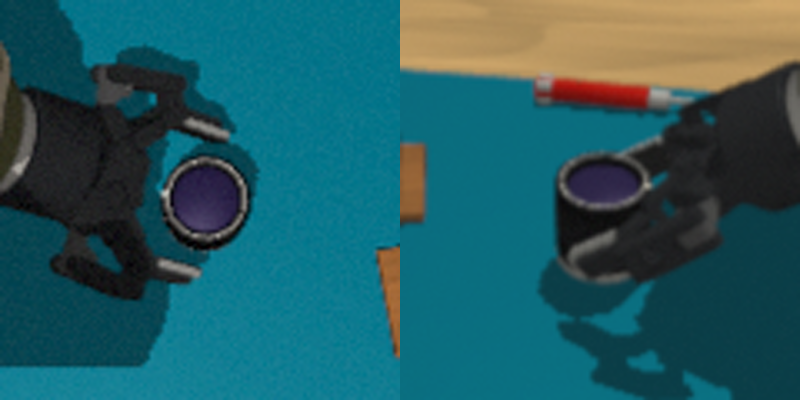

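The lens (205,200) stands centred between the pads and clear of the palm. Gripping and lifting.

Run:
```python
from h import *
r.gripper_to(0,25); st("g25"); r.gripper_to(0,60); s=st("g60")
p=s["position"]
r.movel([p[0],p[1],p[2]+.03],speed=.06); st("lift")
r.movel([p[0],p[1],.19],speed=.15); st("lift")
shot("f2",at=[.53,-.04,.17],hw=60)
```

```text
g25 t30.92 p [ 0.5302 -0.0416  0.0395] F [0.8009 1.6901 2.653 ] T [ 0.2283 -0.0387  0.0493] op 0.668
g60 t31.13 p [ 0.5302 -0.0416  0.0397] F [1.2021 3.9346 5.6675] T [ 0.1789 -0.0139 -0.0124] op 0.664
lift t31.79 p [ 0.5301 -0.0416  0.0696] F [ 0.4782 -0.2162 -3.2105] T [ 0.7633 -0.0868  0.0056] op 0.657
lift t32.74 p [ 0.5298 -0.0416  0.189 ] F [ 0.7749  0.3385 -3.6966] T [ 0.7927 -0.0901 -0.0291] op 0.663
top crop origin [230 143] scale 3.3333333333333335
scene crop origin [224 102] scale 3.3333333333333335
```

View pics/f2.png

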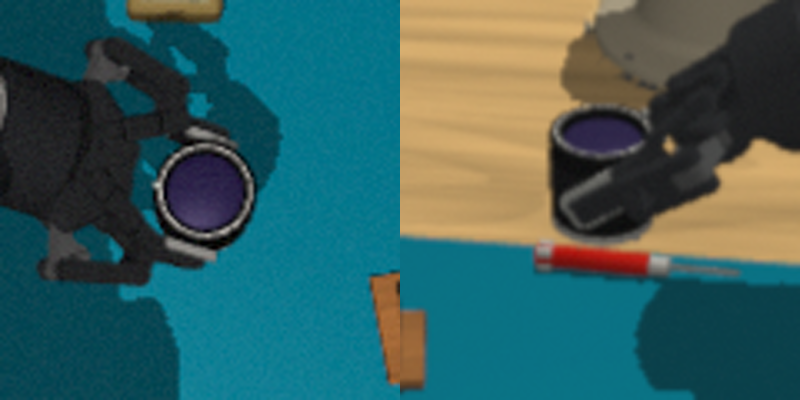

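```bash
cat >> h.py <<'E'
Mp=q2R(tilt(np.radians(-100),np.radians(52),1)).as_matrix()
off=Mp.T@(np.array([.5302,-.0402,.0405])-np.array([.5302,-.0416,.0397]))
zl=Mp.T@np.array([0,0,1.])
QP=tilt(rest[2]-np.pi/2,-np.radians(38),1);MP=q2R(QP).as_matrix()
def tcp_for(mid): return np.array(mid)-MP@off
E
python3 - <<'E'
from h import *
print("off",off,"lens axis at place",MP@zl,"rest y",[-np.sin(rest[2]),np.cos(rest[2])])
r.move_to(tcp_for([*rest[:2],.17]),QP); st("hover")
r.movel(tcp_for([*rest[:2],.095]),speed=.1); r.hold(.2); st()
shot("h1",at=[*rest[:2],.06],hw=60)
E
```

```text
off [ 0.0002 -0.0002 -0.0016] lens axis at place [ 0.1849 -0.9828 -0.    ] rest y [np.float64(-0.1848730940317883), np.float64(0.9827624021619435)]
hover t34.24 p [ 0.4772 -0.2005  0.1684] F [-0.8281  0.8396 -2.9276] T [-0.5991 -0.145   0.0132] op 0.659
 t35.34 p [ 0.4773 -0.2013  0.0941] F [-0.4709 -0.6387 -3.0753] T [-0.5707 -0.1104  0.033 ] op 0.657
top crop origin [303 177] scale 3.3333333333333335
scene crop origin [151 126] scale 3.3333333333333335
```

View pics/h1.png

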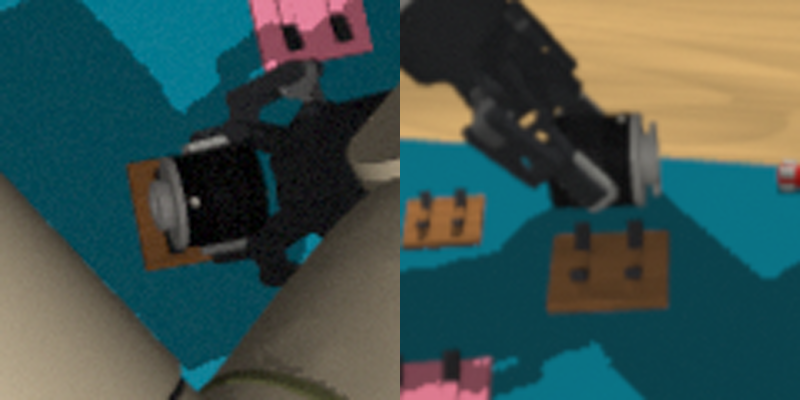

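The lens lies horizontal right over the large orange rest, tail toward +y, aligned with the Vs. Lowering.

Run:
```python
from h import *
r.movel(tcp_for([*rest[:2],.055]),speed=.06); r.hold(.15); b=st("55")["ft_force"][2]
for z in np.arange(.052,.0425,-.001):
    r.movel(tcp_for([*rest[:2],z]),speed=.02); r.hold(.05); s=st("%.3f"%z)
    if s["ft_force"][2]-b>4: print("contact");break
shot("h2",at=[*rest[:2],.04],hw=50)
```

```text
55 t36.41 p [ 0.4773 -0.2013  0.054 ] F [ 0.5971 -0.4376 -2.1135] T [-0.5896 -0.0988  0.0151] op 0.657
0.052 t36.76 p [ 0.4771 -0.2012  0.0506] F [ 0.5912 -0.0449 -2.2022] T [-0.5757 -0.141  -0.0156] op 0.655
0.051 t37.06 p [ 0.4771 -0.2012  0.0496] F [-0.8923 -0.4366 -3.4436] T [-0.5529 -0.108   0.0257] op 0.662
0.050 t37.36 p [ 0.4771 -0.2012  0.0486] F [-0.4279 -1.0736 -2.7731] T [-0.6123 -0.1377 -0.0002] op 0.662
0.049 t37.66 p [ 0.4771 -0.2012  0.0476] F [ 0.4078 -0.3708 -3.0801] T [-0.616  -0.1442  0.0276] op 0.659
0.048 t37.96 p [ 0.4771 -0.2012  0.0466] F [-0.7163  0.2585 -2.9931] T [-0.6008 -0.0775  0.058 ] op 0.660
0.047 t38.26 p [ 0.4771 -0.2012  0.0456] F [ 0.071  -1.3393 -2.9271] T [-0.5533 -0.0643  0.0598] op 0.658
0.046 t38.56 p [ 0.4772 -0.2013  0.0454] F [-2.1884 -0.5817  5.3499] T [0.2643 0.1873 0.2273] op 0.659
contact
top crop origin [312 187] scale 4.0
scene crop origin [162 144] scale 4.0
```

View pics/h2.png

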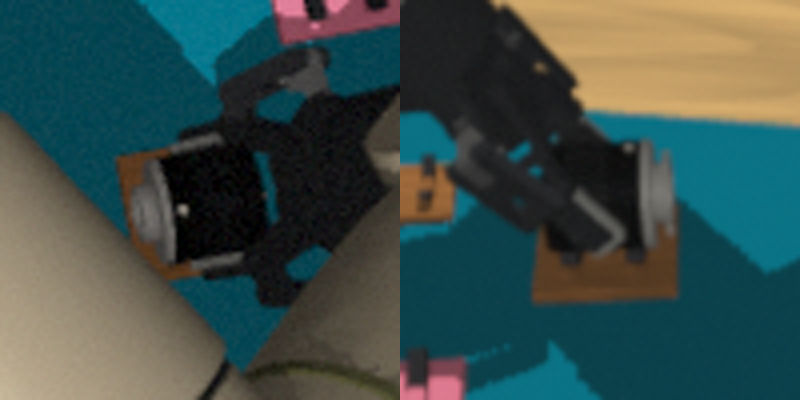

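Contact is at the expected height. Releasing, then retreating along the tool axis.

Run:
```python
from h import *
r.gripper_to(0,20); r.gripper_to(.75); st("part"); r.gripper_to(1.0); r.hold(.2); st("open")
p=r.get_state()["position"]
r.movel(p-.13*MP[:,2],speed=.12); st("back")
s=r.get_state()["position"]; r.movel([s[0],s[1],.25],speed=.15)
r.move_to([.45,.2,.28],quat(cam[2]+np.pi/4)); st()
shot("e1",at=[*rest[:2],.04],hw=40)
shot("e2",names=("scene",))
```

```text
part t39.12 p [ 0.4772 -0.2011  0.0446] F [0.5168 0.418  0.0315] T [-0.2801  0.0112 -0.0223] op 0.747
open t39.67 p [ 0.4772 -0.2012  0.0446] F [0.5394 0.0778 0.7791] T [-0.3002 -0.0623  0.0258] op 1.000
back t40.91 p [ 0.4918 -0.2794  0.1466] F [0.0809 0.111  0.087 ] T [-0.2694 -0.0417  0.0107] op 0.997
 t43.51 p [0.4505 0.1993 0.2797] F [-0.301  -0.1761  0.0914] T [-0.0223  0.0074  0.0464] op 1.000
top crop origin [322 197] scale 5.0
scene crop origin [172 154] scale 5.0
```

View pics/e1.png

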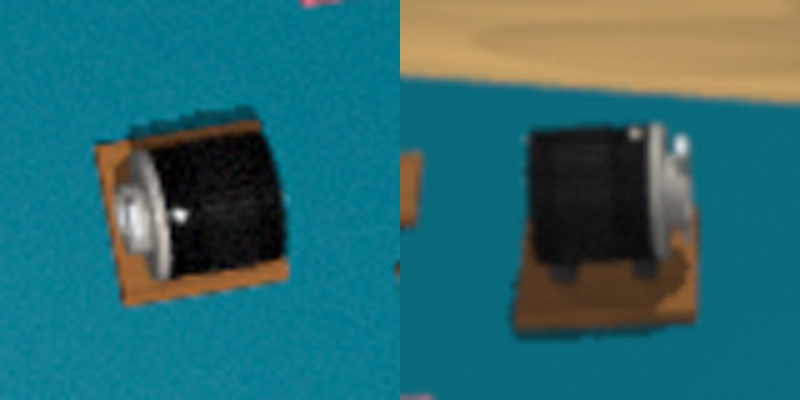

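View pics/e2.png

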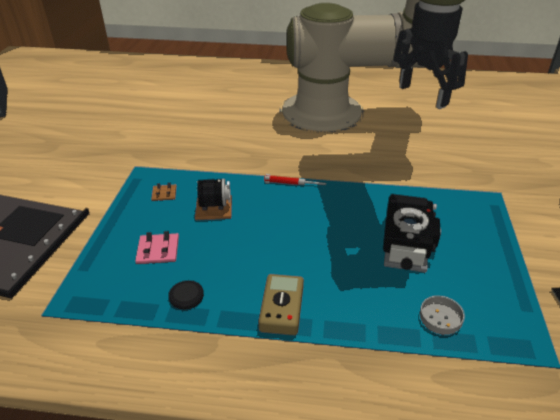

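The lens lies in both Vs and the bystanders are unmoved. One numeric check: project the ideal barrel onto the pictures.

Run:
```python
from h import *
ax=np.array([-np.sin(rest[2]),np.cos(rest[2]),0]);ex=np.array([np.cos(rest[2]),np.sin(rest[2]),0]);m=np.array([*rest[:2],.046])
a=np.linspace(0,2*np.pi,60);o=[]
for n in("top","scene"):
    c=cal(n);im=cv2.resize(c["f"][:,:,::-1].copy(),None,fx=8,fy=8,interpolation=cv2.INTER_CUBIC)
    for t,rr,col in((-.028,.029,(0,255,0)),(.028,.029,(0,255,255)),(.0375,.016,(0,0,255))):
        C=m+ax*t+rr*(np.outer(np.cos(a),ex)+np.outer(np.sin(a),[0,0,1]))
        cv2.polylines(im,[np.int32((proj(c,C)+.5)*8)],True,col,1)
    u=np.int32(proj(c,m)[0]*8);o.append(im[u[1]-200:u[1]+200,u[0]-200:u[0]+200])
cv2.imwrite("pics/e3.png",np.hstack(o))
```

```text
(no output)
```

View pics/e3.png

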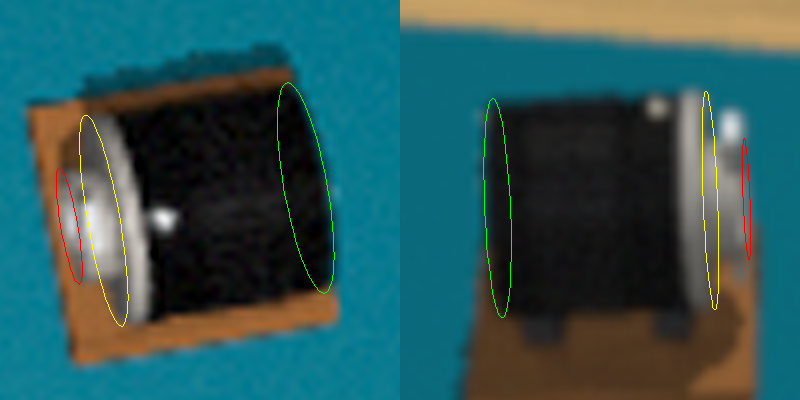

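Run:
```python
from h import *
st(); print(r.finish_job())
```

```text
t43.76 p [0.4503 0.1996 0.2798] F [ 0.3593 -0.3757  0.6747] T [-0.014   0.0187 -0.0042] op 0.996
the job is handed in; nothing more can be done
None
```

The lens is lying on its side in both supports of the large orange lens rest, let go, and the job is handed in. It took about 44 s of the 62 s allowed. No verdict was reported, so success rests on my own checks.

- **Release and turn:** I pressed the lens release to its hard stop (62 mm, as predicted) and turned the lens about 90° anticlockwise. It then lifted off freely.
- **On the mat:** I stood the lens upright at about (0.53, -0.04) and let go. The pictures showed it upright and free.
- **In the rest:** I took a fresh hold with the tool tilted, swung the lens to horizontal and lowered it until the Vs took the weight, at the predicted height.

**Last checks:**
- **Position:** both camera views show the lens in both Vs and aligned with the rest. It sits roughly 2 to 5 mm along the axis from the ideal point, within the 12 mm allowed. The top view gave about 4–5 mm and the scene view about 2 mm, so they did not agree exactly.
- **Surroundings:** the dish, cap, tester and screwdriver look unmoved, and the arm is clear of everything.
- **Weak reading:** while pressing the release, the force read only about 1 N for most of the travel, not the stated 3 N. Afterwards the button looked fully down.

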